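Close the bird feeder: seat the inner lid, screw the ring over it

ROBOT

A 6-joint arm with a two-finger parallel gripper is mounted at the origin on the work surface. World frame = base frame: x ahead of the robot, y to its left, z up, the work surface at z = 0. Lengths are in m, angles in rad, forces in N, time in s.
With the tool pointing down it reaches from about 0.4 to 0.825 m from the base axis. Payload 7 kg.
Tool frame: the origin (TCP) lies midway between the tips of the shut fingers; the grasp point (between the pads) lies hold_point_z behind it (hold_point_z is the distance from the TCP to the grasp point, in m); z points along the fingers, y is the line along which they close (so a half turn about z gives the same grasp; the last joint's range is limited). The gripper opens to 88 mm and grips with 3 to 60 N. Pads are 19 mm wide; open, the fingers measure 130 mm over their backs; the gripper's body (78 mm by 193 mm) begins 47 mm behind the grasp point.
Start: joints at [-0.934, 0.359, 0.012, 0, -1.224, -0.288], TCP at [0.231, -0.634, 0.227] pointing down, gripper open.
Joint ranges: [-3.07, 3.07], [-1.43, 2.12], [-1.02, 1.25], [-3.03, 1.67], [-3.05, -0], [-3.03, 3.03]. Speed limits (rad/s): [2.39, 2.39, 3.01, 3.14, 3.14, 3.14].

INTERFACE

Orientations are given as [roll, pitch, yaw] about the fixed x, y, z axes, in that order (R = Rz(yaw) Ry(pitch) Rx(roll)).
In Python, from station import * gives the robot as it stands.
- The arm moves only by the tool apply_moves, never from a script. Its argument "steps" is a list of rows, each an object with "translation": the shift along the world's x, y, z scaled (see below), a list of three; "rotation": the turn, a rotation vector about the world's x, y, z scaled (see below), a list of three. A call has exactly 10 rows; each row is the pose to reach, as a shift and turn from the pose commanded when the call began; what a row does not reach only later rows make up. The controller multiplies each number of a shift by 250 mm and each number of a turn by 30 degrees. A row lasts 1/12 s, in which the tool goes at most 41.7 mm and 7.16 degrees, less where a joint would pass 70% of its speed; a pose out of reach is approached as far as the arm can. A call with a number of a shift or a turn outside -1 to 1 is refused whole. A call with a gripper value outside its range is refused whole. "jaw" is the closure, from -1 (fully open) to 1 (shut), so that 0 is half open, set as the call begins (left out, the last holds). The fingers move at their own pace and stop on an object; "newtons" is the grip in N (left out, the last holds). Time passes only in rows, so rows that repeat a pose let the fingers close, or fill a call up. It gives the time, the measured TCP pose, the force, the opening and the grip force at its end, in the units of the state.
- get_state(): the state, without advancing time (a new reading comes with each control period).
- grab_frame(name): name is "scene" or "top" or "wrist"; returns the picture (384x512x3 uint8, blue, green, red); there is no depth.
- camera_model(name): a dict with "fx", "fy", "cx", "cy" (pixels), "xyz" and "rotation" of the camera in the world. Camera axes: x right, y down, z forward; pixel columns grow to the right and rows downward; lengths in m; the calibration is good to about 2 mm. The wrist camera is an equidistant fisheye: a pixel r from the principal point sees the ray r / f radians off the axis. A picture is of the moment at which its call begins: read the wrist's pose just before it. camera_model takes no time and is no camera call; for the wrist camera it gives the pose at the moment of the call.
- job_done(): hands the job in; it is judged then, once.
The state is a dict: "t": time; "q": joint angles; "qd": joint speeds; "joint_efforts": joint torques, N m; "eef_pos": TCP position; "ee_rot": TCP orientation; "force": force on the tool from outside, world axes, zero at the start; "moment": the same for the moment, N m; "width": finger opening in m; "gripper_force": force on a finger pad.
Only numpy, scipy, OpenCV 4.12 (cv2) and the standard library are available. Lean on these libraries where they do the work, as an engineer would, in place of code of your own. Each camera call takes 0.05 s, during which the arm holds its last target. There are 200 camera calls.

TASK

The bird feeder on the balcony shelf has been cleaned and wants closing. Set the orange inner lid in the feeder's filling mouth, black knob up, so that it lies flat on its ledge, and let go of it; only then put the yellow ring over it and screw it down clockwise, straight and not cross-threaded, until it is hand-tight on the lid so that it stays clamped when you let go. Work gently: do not force the lid or the ring, and leave everything else on the shelf where it is.

Things in the scene. Friction and masses are not known exactly. Their poses are not given: they have to be found in the camera images.
- feeder: clear bird feeder with green tray, roof and neck, bolted to the shelf: it cannot move. Origin: centre of its underside, on the shelf. Tray 130 x 130 mm; hopper 98 x 98 mm; roof 96 x 96 mm with its top 124 mm above the shelf (a lower step, 116 x 116 mm, ends at 112 mm). From the roof's middle a round neck rises 24 mm. A small swing door in its -x face plays no part.
- mouth (a point): centre of the neck's mouth, level with its rim, 148 mm above the shelf; z up. Neck 46.6 mm outside. Inside the rim a round recess, 42.6 mm wide and 4 mm deep, ends in a flat ledge with a 31 mm hole in the middle: the inner lid's seat. Fully down, the ring's underside is 11 mm below the rim.
- thread (a point): on the neck's axis, 8 mm below the rim. The neck's outside carries a right-hand thread (clockwise from above closes): four starts, 26 mm of descent a turn (4.1 mm per rad), crests 51.2 mm across, starting at the rim. Where the starts lie round the neck differs each time, no pose tells it: it must be felt. Over 80 N between ring and neck is forcing.
- disk: the loose inner lid, lying knob up: orange disk 40.6 mm wide, 6 mm thick, about 40 g, with a black knob. Origin: centre of its underside; z up. Hard plastic. Seated, its underside is 4 mm below the rim and its top 2 mm above it.
- knob (a point): centre of the top of the lid's round black knob, 22 mm above the lid's underside; the knob is 16 mm wide and stands 16 mm above the orange disk
- ring: the loose yellow screw ring, lying right way up: twelve-sided outside, 63 mm across flats, 17 mm tall, about 60 g. Flats face its own x axis and every 30 degrees from it. Origin: centre of its underside; z up. Skirt 55 mm wide inside, open below, with four lugs every 90 degrees standing in to 48.4 mm across, 3 mm above the underside.
- flange (a point): centre of the ring's top, 17 mm above its underside. The top is a flange 4 mm thick with a 30 mm hole: the knob comes up through it and the flange bears on the lid. Set on the neck, the ring first rests on the thread, underside 1 to 9 mm below the rim; turned clockwise and followed down with a push of 2 to 6 N it goes down to the lid: 0.7 to 3 rad in all to tight.
- grip (a point): on the ring's axis, halfway up its sides, where it is held. When the flange meets the lid the ring turns on with 0.2 to 0.5 rad of slack; then the resisting moment climbs by about 0.15 N m each 0.1 rad. Hand-tight is 0.3 to 0.6 N m, that is 10 to 35 N on the lid; over 50 N (about 1 N m) crushes it. The thread then holds by itself. A grip of 25 N carries hand-tight without slipping.
- bath: bystander: blue ceramic bird bath bowl, 150 mm wide, 34 mm tall; origin: centre of its underside
- perch: bystander: wooden perch dowel 12 mm thick and 220 mm long with two square wooden blocks, lying along its y axis; origin: under its middle
- hanger: bystander: S-shaped steel hanging hook of 6 mm wire, about 70 x 98 mm, lying flat; origin: under its middle
- scoop: bystander: green plastic seed scoop 56 x 150 mm, 32 mm tall, handle to its -y; origin: on its underside near the middle
- jar: bystander: glass jar with red cap, 80 mm wide, 120 mm tall; origin: centre of its underside
- brush: bystander: cleaning brush about 200 mm long lying along its x axis; origin: under its middle
There are look-alikes about, which are no part of the job. Several things have the shape of the ring; the one meant has the colours described above. There is more than one size of the disk; the job needs the smaller.

How it is judged:
On the way, in this order (a step that is already met when the one before it is completed fails the run):
1. the inner lid lies seated in the mouth, let go, with the ring still away from the neck (horizontal distance between disk and mouth below 0.002 m and z of disk in the frame of mouth between -0.0065 and -0.003 m and angle between the z axis of disk and the z axis of mouth, either way round below 0.06 rad and angle between disk's own z axis and vertical below 0.3 rad and contact force between the fingers and disk below 0.1 N and linear speed of disk below 0.01 m/s and horizontal distance between ring and mouth above 0.06 m), for 0.2 s.
2. the ring is on the thread over the seated lid, level and tightened so that it presses on the lid by itself, the fingers off it (horizontal distance between each of disk, ring and mouth below 0.002 m and z of disk in the frame of mouth between -0.0065 and -0.003 m and angle between the z axis of disk and the z axis of mouth, either way round below 0.06 rad and angle between each of disk, ring's own z axis and vertical below 0.3 rad and z of ring in the frame of mouth between -0.0145 and -0.0095 m and angle between the z axis of ring and the z axis of mouth, either way round below 0.05 rad and contact force between ring and disk above 2.5 N and contact force between the fingers and ring below 0.1 N), for 0.2 s.
At the end, for the whole second after the job is handed in: Lid in its recess (centred within 2 mm, underside 3 to 6.5 mm below the rim, level within 0.06 rad); ring screwed on over it (centred within 2 mm, underside 9.5 to 14.5 mm below the rim, level within 0.05 rad), pressing on the lid with over 2.5 N by itself, let go and at rest (all of step 2 and linear speed of ring below 0.01 m/s and angular speed of ring below 0.1 rad/s); the robot touches nothing.
It fails at once if the lid is crushed: the ring is tightened on it with more than 50 N (contact force between ring and disk above 50 N).
It fails at once if the lid is forced: it is driven against the feeder with more than 50 N (contact force between disk and feeder above 50 N).
It fails at once if the ring is forced on the neck with more than 80 N (contact force between ring and feeder above 80 N).
It fails at once if something else on the shelf (bird bath, perch, hanging hook, scoop, jar or brush) is moved more than 30 mm (distance of any of bath, perch, hanger, scoop, jar, brush from where it was at the start of the episode above 0.03 m).
It also fails if it takes over 72 s, if anything falls off the work surface, if the arm or the gripper's body presses on something with over 40 N, if the wrist force passes 120 N, or if a joint passes its speed limit or range.

## Working session

There is one attempt and no reset: what is moved stays moved. The work goes in short steps, Python scripts to look and compute and a tool call to move; the robot and the scene stay as the last step left them, time stands still between calls to the robot, and variables do not carry over. Pictures are saved under pics/ and viewed, at most 10 in all, crops included, and the job is handed in when it is done.

Besides the shell and the picture viewer there is one more tool, called after ">>>" by a JSON object that holds its "op" and its "data". apply_moves: Moves the arm, as the interface text tells. Shifts and turns lie within -1 to 1; 1 stands for 250 mm of shift or 30 degrees of turn. Its arguments: {"type":"object","properties":{"steps":{"type":"array"},"jaw":{"type":"number"},"newtons":{"type":"number"}},"required":["steps"]}

```bash
ls; mkdir -p pics; python3 - <<'E'
from station import *
import cv2,numpy as np
s=get_state();print({k:np.round(v,4).tolist() for k,v in s.items()})
for n in("top","scene"):
    im=grab_frame(n);cv2.imwrite(f"pics/{n}0.png",im);print(n,camera_model(n))
cv2.imwrite("pics/both0.png",cv2.resize(cv2.imread("pics/top0.png"),(768,576)))
E
```

```text
pics
{'t': 0.0, 'q': [-0.9339, 0.3594, 0.0111, -0.0003, -1.2241, -0.2881], 'qd': [0.0019, -0.0004, 0.0001, 0.0003, 0.0019, 0.0], 'joint_efforts': [0.0014, -58.2726, 29.3053, 6.9971, 0.0069, -0.0002], 'eef_pos': [0.2305, -0.6339, 0.2256], 'ee_rot': [3.14, -0.0001, -2.7929], 'force': [0.767, 0.3712, 0.1276], 'moment': [-0.0235, 0.0511, 0.0133], 'gripper_force': 0.0, 'width': 0.0875}
top {'fx': 448.96481575277767, 'fy': 448.96481575277767, 'cx': 259.6236944034087, 'cy': 197.50413889435532, 'xyz': array([ 0.44868264, -0.00482481,  1.4943838 ]), 'rotation': array([-3.05328757, -0.01172927, -1.56152669])}
scene {'fx': 409.157768880426, 'fy': 409.157768880426, 'cx': 253.07106915523985, 'cy': 191.88872427595354, 'xyz': array([1.52297115, 0.28425884, 0.89908172]), 'rotation': array([-2.22444749,  0.00862745,  1.87669846])}
```

View pics/both0.png

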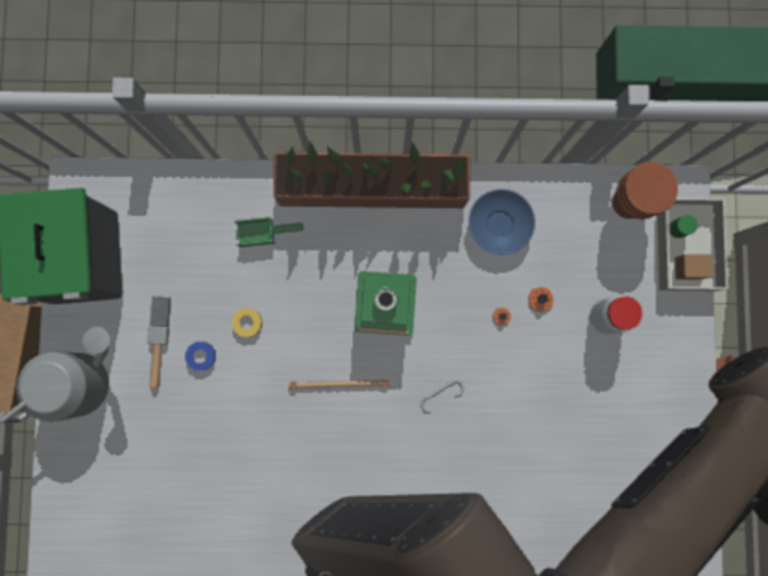

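View pics/scene0.png

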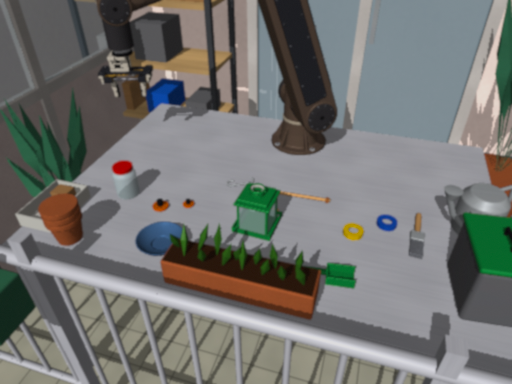

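Top view (768x576 scale): the orange lids are at (502,317), small, and (541,299), large. The rings are yellow at (247,322) and blue at (200,356), and the neck is at (386,299). I choose the small lid and the yellow ring, and will measure them and check both in a crop.

```bash
cat > h.py <<'E'
from station import *
import cv2,numpy as np
from scipy.spatial.transform import Rotation as R
def ray(m,u,v,fish=False):
    x=(u-m["cx"])/m["fx"];y=(v-m["cy"])/m["fy"]
    if fish:
        r=np.hypot(x,y);d=np.array([x/r*np.sin(r),y/r*np.sin(r),np.cos(r)]) if r>1e-9 else np.array([0,0,1.])
    else: d=np.array([x,y,1.])
    return np.array(m["xyz"]),R.from_euler("xyz",m["rotation"]).apply(d)
def plane(m,u,v,z,fish=False):
    o,d=ray(m,u,v,fish);return o+d*(z-o[2])/d[2]
def proj(m,p,fish=False):
    c=R.from_euler("xyz",m["rotation"]).inv().apply(np.array(p)-m["xyz"])
    if fish:
        a=np.arctan2(np.hypot(c[0],c[1]),c[2]);h=np.hypot(c[0],c[1]);k=a/h
        return m["cx"]+m["fx"]*c[0]*k,m["cy"]+m["fy"]*c[1]*k
    return m["cx"]+m["fx"]*c[0]/c[2],m["cy"]+m["fy"]*c[1]/c[2]
def blobs(im,lo,hi,amin=15):
    hsv=cv2.cvtColor(im,cv2.COLOR_BGR2HSV);mk=cv2.inRange(hsv,lo,hi)
    return mk,[c for c in cv2.findContours(mk,cv2.RETR_EXTERNAL,cv2.CHAIN_APPROX_NONE)[0] if cv2.contourArea(c)>=amin]
E
python3 - <<'E'
from h import *
im=cv2.imread("pics/top0.png");m=camera_model("top")
for nm,lo,hi,z in(("orange",(3,140,120),(16,255,255),.006),("yellow",(20,100,120),(32,255,255),.017),("green",(55,110,60),(80,255,255),.124)):
    mk,cs=blobs(im,lo,hi,25)
    for c in cs:
        u,v,w,h=cv2.boundingRect(c);(a,b),r=cv2.minEnclosingCircle(c)
        p=plane(m,a,b,z);q=plane(m,a+r,b,z);print(nm,(round(a,1),round(b,1)),round(r,1),p.round(4),"diam",round(2*np.linalg.norm(p-q),4))
a=im[185:235,305:385];b=im[170:220,225:305];c=im[190:240,120:200]
cv2.imwrite("pics/c0.png",cv2.resize(np.hstack([a,b,c]),None,fx=3.3,fy=3.3,interpolation=cv2.INTER_CUBIC))
print("neck guess",plane(m,386/1.5,299/1.5,.148))
E
```

```text
orange (360.2, 199.2) 7.5 [ 0.5784 -0.3567  0.006 ] diam 0.0502
yellow (164.0, 214.5) 9.7 [0.5204 0.2926 0.017 ] diam 0.0636
green (257.5, 190.5) 19.5 [ 0.5917 -0.0131  0.124 ] diam 0.1195
green (457.3, 149.4) 6.7 [ 0.7267 -0.6332  0.124 ] diam 0.0421
green (28.5, 162.0) 44.7 [0.6722 0.6902 0.124 ] diam 0.2729
neck guess [ 0.56243727 -0.01267012  0.148     ]
```

View pics/c0.png

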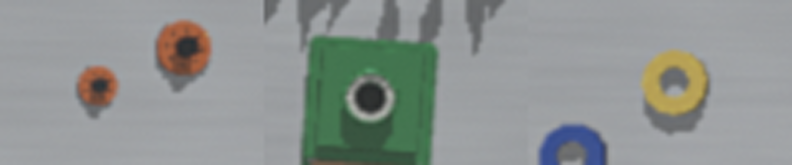

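The crop shows the small orange lid at crop (98,87), smaller than the one at (184,47). The neck rim is at (370,97), the yellow ring at (675,82), and the blue look-alike at (573,160). The lid is at about (0.538,-0.272), the mouth at (0.562,-0.013) and the ring at (0.520,0.293). I'm moving over the lid.

>>> {"op": "apply_moves", "data": {"steps": [{"translation":[0.1,0.12,0],"rotation":[0,0,0]},{"translation":[0.2,0.24,0],"rotation":[0,0,0]},{"translation":[0.3,0.36,0],"rotation":[0,0,0]},{"translation":[0.4,0.48,0],"rotation":[0,0,0]},{"translation":[0.5,0.6,0],"rotation":[0,0,0]},{"translation":[0.6,0.72,0],"rotation":[0,0,0]},{"translation":[0.7,0.84,0],"rotation":[0,0,0]},{"translation":[0.8,0.96,0],"rotation":[0,0,0]},{"translation":[0.8,0.96,0],"rotation":[0,0,0]},{"translation":[0.8,0.96,0],"rotation":[0,0,0]}], "jaw": -1}}

```text
t: 0.93
eef_pos: [0.4319, -0.3926, 0.2264]
ee_rot: [3.141, -0.0, -2.789]
force: [-0.5, -1.2, 0.5]
width: 0.0874
gripper_force: 0.0
```

>>> {"op": "apply_moves", "data": {"steps": [{"translation":[0.1,0.12,-0.05],"rotation":[0,0,0]},{"translation":[0.2,0.24,-0.1],"rotation":[0,0,0]},{"translation":[0.3,0.36,-0.15],"rotation":[0,0,0]},{"translation":[0.4,0.48,-0.2],"rotation":[0,0,0]},{"translation":[0.43,0.48,-0.25],"rotation":[0,0,0]},{"translation":[0.43,0.48,-0.3],"rotation":[0,0,0]},{"translation":[0.43,0.48,-0.3],"rotation":[0,0,0]},{"translation":[0.43,0.48,-0.3],"rotation":[0,0,0]},{"translation":[0.43,0.48,-0.3],"rotation":[0,0,0]},{"translation":[0.43,0.48,-0.3],"rotation":[0,0,0]}]}}

```text
t: 1.77
eef_pos: [0.5381, -0.2753, 0.1526]
ee_rot: [-3.141, 0.001, -2.794]
force: [-0.1, -0.3, 0.3]
width: 0.0879
gripper_force: 0.0
```

```bash
python3 - <<'E'
from h import *
s=get_state();print(s["eef_pos"],s["ee_rot"],s["q"],s["force"])
import station;print([k for k in dir(station) if not k.startswith('_')])
m=camera_model("wrist");print(m);im=grab_frame("wrist");cv2.imwrite("pics/w0.png",im)
mk,cs=blobs(im,(3,140,80),(16,255,255),60)
for c in cs:
    (a,b),r=cv2.minEnclosingCircle(c);p=plane(m,a,b,.006,1);print((a,b,r),p.round(4),"d",2*np.linalg.norm(plane(m,a+r,b,.006,1)-p))
E
```

```text
[ 0.53809242 -0.27529934  0.1525892 ] [-3.14075657e+00  1.06975483e-03 -2.79395824e+00] [-1.49846014e-01  2.99995967e-01 -2.51590063e-01  2.63502466e-04
 -1.01787124e+00 -1.07345458e+00] [-0.0992947  -0.29318086  0.26268961]
['Unreachable', 'camera_model', 'get_state', 'grab_frame', 'hold_point_z', 'job_done']
{'fx': 297.3186396354542, 'fy': 297.3186396354542, 'cx': 260.21330046504437, 'cy': 192.74174646043707, 'xyz': array([ 0.45864823, -0.30295831,  0.31122208]), 'rotation': array([2.82553033e+00, 9.82459546e-04, 1.91785901e+00])}
(177.40863037109375, 186.84010314941406, 24.702173233032227) [ 0.5772 -0.3574  0.006 ] d 0.05616188780974526
(263.976806640625, 179.94371032714844, 18.384990692138672) [ 0.5378 -0.2704  0.006 ] d 0.039269733299767455
```

View pics/w0.png

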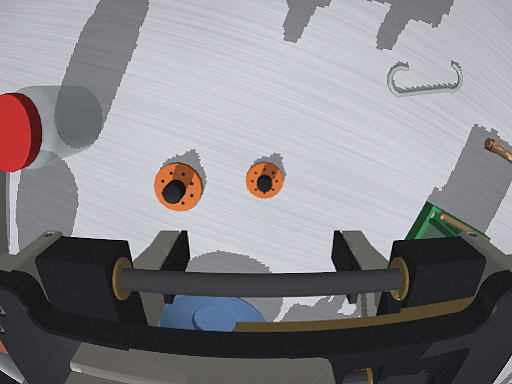

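The wrist view shows the small lid at (264,180), measuring 39 mm, and the large one at (177,187), measuring 56 mm. I'm going down partway with the jaw half open.

>>> {"op": "apply_moves", "data": {"steps": [{"translation":[0,0.02,-0.08],"rotation":[0,0,0]},{"translation":[0,0.02,-0.16],"rotation":[0,0,0]},{"translation":[0,0.02,-0.24],"rotation":[0,0,0]},{"translation":[0,0.02,-0.32],"rotation":[0,0,0]},{"translation":[0,0.02,-0.38],"rotation":[0,0,0]},{"translation":[0,0.02,-0.42],"rotation":[0,0,0]},{"translation":[0,0.02,-0.44],"rotation":[0,0,0]},{"translation":[0,0.02,-0.44],"rotation":[0,0,0]},{"translation":[0,0.02,-0.44],"rotation":[0,0,0]},{"translation":[0,0.02,-0.44],"rotation":[0,0,0]}], "jaw": 0, "newtons": 10}}

```text
t: 2.65
eef_pos: [0.5389, -0.2696, 0.0427]
ee_rot: [-3.141, 0.001, -2.793]
force: [-0.6, 0.8, 0.0]
width: 0.0441
gripper_force: 0.0
```

```bash
python3 - <<'E'
from h import *
print("hold",hold_point_z);s=get_state();print(s["eef_pos"],s["ee_rot"],s["width"])
m=camera_model("wrist");im=grab_frame("wrist");cv2.imwrite("pics/w1.png",im)
mk,cs=blobs(im,(3,140,80),(16,255,255),60)
for c in cs:
    (a,b),r=cv2.minEnclosingCircle(c);p=plane(m,a,b,.006,1);print((a,b,r),p.round(4),"d",2*np.linalg.norm(plane(m,a+r,b,.006,1)-p))
print("tcp at",proj(m,s["eef_pos"],1))
E
```

```text
hold 0.0188
[ 0.53893722 -0.26959591  0.04272579] [-3.14056000e+00  1.46274983e-03 -2.79265297e+00] 0.044144829403508806
(258.48114013671875, 217.5, 27.594703674316406) [ 0.5375 -0.2705  0.006 ] d 0.039407591504091795
(137.00115966796875, 221.86427307128906, 34.743568420410156) [ 0.5737 -0.3561  0.006 ] d 0.05712715183755454
tcp at (np.float64(258.7646434971561), np.float64(243.73907616768417))
```

View pics/w1.png

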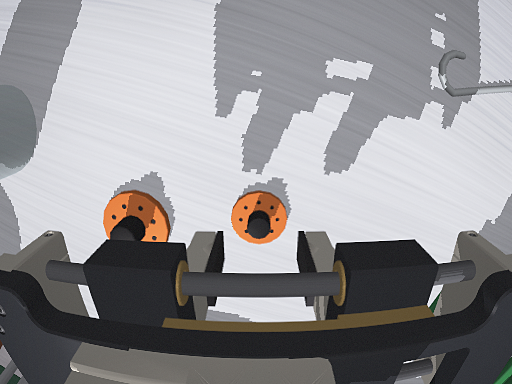

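The small lid is at (258,217), between the open fingers, and its position agrees with the first measurement. I'm going down and gripping the knob.

>>> {"op": "apply_moves", "data": {"steps": [{"translation":[-0.005,-0.003,-0.03],"rotation":[0,0,0]},{"translation":[-0.005,-0.003,-0.06],"rotation":[0,0,0]},{"translation":[-0.005,-0.003,-0.09],"rotation":[0,0,0]},{"translation":[-0.005,-0.003,-0.11],"rotation":[0,0,0]},{"translation":[-0.005,-0.003,-0.13],"rotation":[0,0,0]},{"translation":[-0.005,-0.003,-0.14],"rotation":[0,0,0]},{"translation":[-0.005,-0.003,-0.14],"rotation":[0,0,0]},{"translation":[-0.005,-0.003,-0.14],"rotation":[0,0,0]},{"translation":[-0.005,-0.003,-0.14],"rotation":[0,0,0]},{"translation":[-0.005,-0.003,-0.14],"rotation":[0,0,0]}]}}

```text
t: 3.53
eef_pos: [0.5372, -0.2701, 0.0069]
ee_rot: [-3.141, 0.0, -2.793]
force: [-0.8, -0.4, 0.3]
width: 0.0436
gripper_force: 0.0
```

>>> {"op": "apply_moves", "data": {"steps": [{"translation":[0,0,0],"rotation":[0,0,0]},{"translation":[0,0,0],"rotation":[0,0,0]},{"translation":[0,0,0],"rotation":[0,0,0]},{"translation":[0,0,0],"rotation":[0,0,0]},{"translation":[0,0,0],"rotation":[0,0,0]},{"translation":[0,0,0],"rotation":[0,0,0]},{"translation":[0,0,0],"rotation":[0,0,0]},{"translation":[0,0,0],"rotation":[0,0,0]},{"translation":[0,0,0],"rotation":[0,0,0]},{"translation":[0,0,0],"rotation":[0,0,0]}], "jaw": 1, "newtons": 12}}

```text
t: 4.37
eef_pos: [0.537, -0.2701, 0.0066]
ee_rot: [-3.142, 0.0, -2.793]
force: [-0.8, 0.3, 1.4]
width: 0.0156
gripper_force: 12.0
```

The knob is held with the jaw at 15.6 mm. I'm lifting and moving beside the mouth.

>>> {"op": "apply_moves", "data": {"steps": [{"translation":[0,0,0.05],"rotation":[0,0,0]},{"translation":[0,0,0.15],"rotation":[0,0,0]},{"translation":[0,0,0.28],"rotation":[0,0,0]},{"translation":[0,0,0.42],"rotation":[0,0,0]},{"translation":[0,0,0.56],"rotation":[0,0,0]},{"translation":[0,0,0.7],"rotation":[0,0,0]},{"translation":[0,0,0.8],"rotation":[0,0,0]},{"translation":[0.05,0.06,0.86],"rotation":[0,0,0]},{"translation":[0.1,0.14,0.88],"rotation":[0,0,0]},{"translation":[0.14,0.24,0.88],"rotation":[0,0,0]}]}}

```text
t: 5.2
eef_pos: [0.5731, -0.2104, 0.2287]
ee_rot: [-3.14, 0.003, -2.794]
force: [1.2, 0.4, -1.7]
width: 0.0152
gripper_force: 12.0
```

>>> {"op": "apply_moves", "data": {"steps": [{"translation":[0.03,0.12,0],"rotation":[0,0,0]},{"translation":[0.06,0.24,0],"rotation":[0,0,0]},{"translation":[0.09,0.36,0],"rotation":[0,0,0]},{"translation":[0.11,0.46,0],"rotation":[0,0,0]},{"translation":[0.12,0.54,0],"rotation":[0,0,0]},{"translation":[0.12,0.58,0],"rotation":[0,0,0]},{"translation":[0.12,0.6,0],"rotation":[0,0,0]},{"translation":[0.12,0.6,0],"rotation":[0,0,0]},{"translation":[0.12,0.6,0],"rotation":[0,0,0]},{"translation":[0.12,0.6,0],"rotation":[0,0,0]}]}}

```text
t: 6.03
eef_pos: [0.6017, -0.0611, 0.2266]
ee_rot: [-3.142, -0.0, -2.794]
force: [-0.1, 0.5, 0.0]
width: 0.0154
gripper_force: 12.0
```

```bash
python3 - <<'E'
from h import *
s=get_state();print(s["eef_pos"],s["ee_rot"],s["width"],s["force"],s["gripper_force"])
m=camera_model("wrist");im=grab_frame("wrist");cv2.imwrite("pics/w2.png",im);np.savez("pics/w2.npz",**m)
mk,cs=blobs(im,(3,140,80),(16,255,255),60)
for c in cs: print(cv2.minEnclosingCircle(c))
print("tcp at",proj(m,s["eef_pos"],1),"mouth guess at",proj(m,[.5624,-.0127,.148],1))
E
```

```text
[ 0.60170369 -0.06105114  0.22657468] [-3.14152298e+00 -1.34704849e-04 -2.79370220e+00] 0.01539787507729323 [-0.07353662  0.47104439  0.02290281] 11.999962725676596
((260.5, 266.0), 14.080227851867676)
((260.0, 230.5), 30.00426483154297)
((72.0, 84.5), 18.848176956176758)
tcp at (np.float64(258.72540594002095), np.float64(243.7425856497522)) mouth guess at (np.float64(329.14695292948727), np.float64(177.08116266382794))
```

View pics/w2.png

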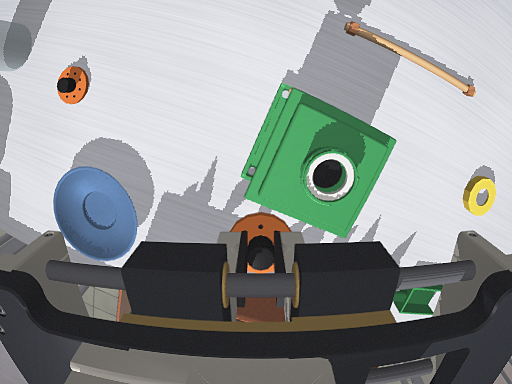

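The neck rim is at (330,175), the held lid at (260,230), and the ring at (480,196). I'm fitting both circles in the plane, all in the wrist camera's own measure.

```bash
cat >> h.py <<'E'
from scipy.optimize import least_squares
def fitc(P,r=None):
    P=np.asarray(P)[:,:2];x0=[*P.mean(0),r or .02]
    f=lambda x:np.hypot(P[:,0]-x[0],P[:,1]-x[1])-(r or x[2])
    s=least_squares(f,x0,loss="soft_l1",f_scale=.0004);return s.x.round(5),round(float(np.sqrt(np.mean(s.fun**2))),5)
E
python3 - <<'E'
from h import *
im=cv2.imread("pics/w2.png");m=dict(np.load("pics/w2.npz"))
hsv=cv2.cvtColor(im,cv2.COLOR_BGR2HSV)
w=((hsv[...,1]<60)&(hsv[...,2]>120)).astype(np.uint8)
n,lab,st,ce=cv2.connectedComponentsWithStats(w)
k=lab[175-8:175+8,300:312];k=[x for x in np.unique(lab[150:200,305:355]) if x and st[x,4]>100 and st[x,4]<5000]
print(st[k])
blob=np.isin(lab,k).astype(np.uint8)
cs=cv2.findContours(blob,cv2.RETR_CCOMP,cv2.CHAIN_APPROX_NONE)
for c,h in zip(cs[0],cs[1][0]):
    if len(c)<30: continue
    P=c[:,0].astype(float)
    for z in(.148,.144): print("hole" if h[3]>=0 else "outer",z,fitc([plane(m,*p,z,1) for p in P]))
mk,cc=blobs(im,(3,140,80),(16,255,255),200)
for c in cc:
    P=c[:,0].astype(float)
    if abs(P[:,0].mean()-260)>40 : continue
    F=[p for p in P if p[1]<232]      # far/front arc
    for z in(.2197,.2257): print("disk",z,len(F),fitc([plane(m,*p,z,1) for p in F],.0203),fitc([plane(m,*p,z,1) for p in F]))
E
```

```text
[[306 153  48  48 863]]
outer 0.148 (array([ 0.56199, -0.01179,  0.02038]), 0.00039)
outer 0.144 (array([ 0.56266, -0.01049,  0.02072]), 0.00039)
hole 0.148 (array([ 0.56187, -0.01259,  0.01529]), 0.0004)
hole 0.144 (array([ 0.56253, -0.01131,  0.01554]), 0.0004)
disk 0.2197 101 (array([ 0.60472, -0.05911,  0.0203 ]), 0.00293) (array([ 0.60178, -0.06018,  0.01763]), 0.00256)
disk 0.2257 101 (array([ 0.60259, -0.05987,  0.0203 ]), 0.00291) (array([ 0.59889, -0.06122,  0.01697]), 0.00246)
```

```bash
python3 - <<'E'
from h import *
im=cv2.imread("pics/w2.png");m=dict(np.load("pics/w2.npz"))
mk,_=blobs(im,(3,120,60),(18,255,255))
T=[]
for u in range(236,286):
    v=np.where(mk[200:240,u])[0]
    if len(v):T.append((u,200+v[0]-.5))
T=np.array(T,float);print(T[::7])
for z in(.2197,.2257): print(z,fitc([plane(m,*p,z,1) for p in T],.0203),fitc([plane(m,*p,z,1) for p in T]))
E
```

```text
[[236.  221.5]
 [243.  217.5]
 [250.  214.5]
 [257.  212.5]
 [264.  212.5]
 [271.  214.5]
 [278.  217.5]
 [285.  222.5]]
0.2197 (array([ 0.60406, -0.05933,  0.0203 ]), 0.0002) (array([ 0.60474, -0.0591 ,  0.02095]), 0.00019)
0.2257 (array([ 0.60187, -0.06014,  0.0203 ]), 0.00018) (array([ 0.60176, -0.06018,  0.02019]), 0.00018)
```

```bash
python3 - <<'E'
from h import *
im=cv2.imread("pics/w2.png");m=dict(np.load("pics/w2.npz"))
for u in(250,268):print(u,[im[v,u].tolist() for v in range(209,228)])
for z in(.2197,.2257):print([np.round(proj(m,[.6017+.94*k,-.0611+.341*k,z],1),1) for k in(-.0203,.0203)])
E
```

```text
250 [[237, 233, 232], [236, 231, 230], [239, 235, 233], [244, 238, 235], [219, 217, 223], [88, 100, 131], [23, 56, 111], [36, 67, 119], [49, 89, 158], [47, 90, 165], [48, 90, 164], [47, 88, 163], [45, 87, 162], [48, 90, 164], [47, 89, 162], [50, 91, 165], [49, 90, 163], [49, 90, 164], [48, 89, 162]]
268 [[163, 153, 158], [163, 158, 157], [164, 158, 156], [177, 167, 161], [94, 104, 130], [31, 62, 115], [30, 61, 114], [41, 76, 138], [50, 92, 167], [46, 89, 164], [49, 90, 165], [48, 90, 164], [47, 90, 163], [43, 86, 161], [47, 90, 163], [50, 91, 165], [46, 88, 163], [47, 89, 163], [51, 92, 166]]
[array([258.6, 208.2]), array([258.8, 266.1])]
[array([258.6, 211.9]), array([258.8, 271.1])]
```

In the wrist camera's own measure, the lid sits about 3 mm off the TCP along tool x. I'm moving by the relative shift to just above the rim.

>>> {"op": "apply_moves", "data": {"steps": [{"translation":[-0.04,0.05,0],"rotation":[0,0,0]},{"translation":[-0.08,0.1,0],"rotation":[0,0,0]},{"translation":[-0.12,0.14,0],"rotation":[0,0,0]},{"translation":[-0.166,0.192,0],"rotation":[0,0,0]},{"translation":[-0.166,0.192,-0.06],"rotation":[0,0,0]},{"translation":[-0.166,0.192,-0.14],"rotation":[0,0,0]},{"translation":[-0.166,0.192,-0.2],"rotation":[0,0,0]},{"translation":[-0.166,0.192,-0.25],"rotation":[0,0,0]},{"translation":[-0.166,0.192,-0.264],"rotation":[0,0,0]},{"translation":[-0.166,0.192,-0.264],"rotation":[0,0,0]}]}}

```text
t: 6.92
eef_pos: [0.5597, -0.0126, 0.1598]
ee_rot: [3.142, -0.002, -2.793]
force: [-0.2, -0.1, -0.2]
width: 0.0155
gripper_force: 12.0
```

```bash
python3 - <<'E'
from h import *
s=get_state();print(s["eef_pos"],s["ee_rot"],s["force"],s["width"])
m=camera_model("wrist");im=grab_frame("wrist");cv2.imwrite("pics/w3.png",im);np.savez("pics/w3.npz",**m)
cv2.imwrite("pics/w3c.png",cv2.resize(im[170:290,190:350],None,fx=5,fy=5,interpolation=cv2.INTER_CUBIC))
for p in([.5625,-.0113,.148],s["eef_pos"]):print(proj(m,p,1))
E
```

```text
[ 0.55969838 -0.01255131  0.15983173] [ 3.14152159e+00 -1.80714431e-03 -2.79327750e+00] [-0.20917538 -0.05273372 -0.21215322] 0.015509199406767813
(np.float64(259.1587585855642), np.float64(239.39640425055126))
(np.float64(258.7183639078228), np.float64(243.75283107396797))
```

View pics/w3c.png

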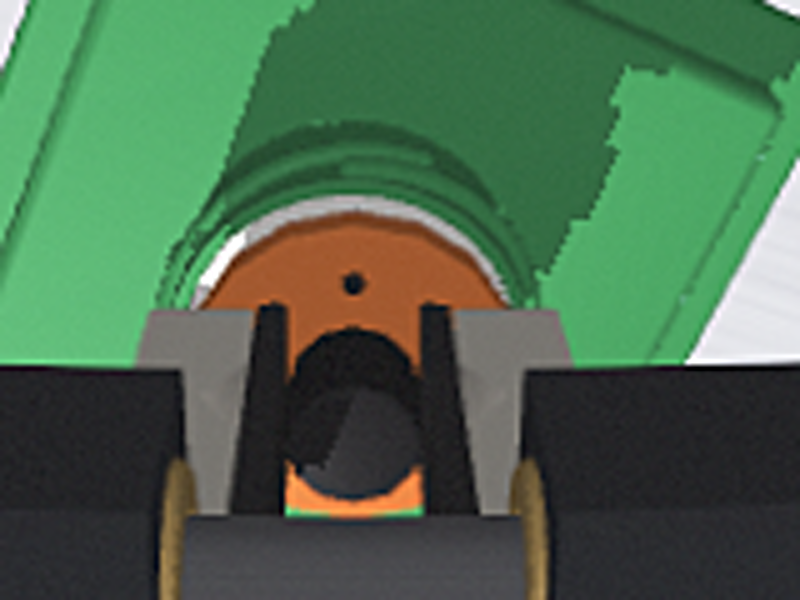

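Close crop: the lid hovers over the neck. The white recess edge peaks at crop (350,195) and the lid's lower edge at (350,212), nearly concentric. I'm fitting both arcs.

```bash
python3 - <<'E'
from h import *
im=cv2.imread("pics/w3.png");m=dict(np.load("pics/w3.npz"));hsv=cv2.cvtColor(im,cv2.COLOR_BGR2HSV).astype(int)
L=[];W=[]
for u in range(236,288):
    col=hsv[:,u]; o=[v for v in range(200,235) if (col[v,0]<18 and col[v,1]>120)]
    if not o: continue
    L.append((u,o[0]-.5))
    g=[v for v in range(195,o[0]) if 40<col[v,0]<90 and col[v,1]>90]
    if g: W.append((u,g[-1]+.5))
L=np.array(L,float);W=np.array(W,float);print(L[::10],W[::10])
zt=.1598-.0066
for r in(.0203,None):print("lid",fitc([plane(m,*p,zt,1) for p in L],r))
for r in(.0213,None):print("rec",fitc([plane(m,*p,.148,1) for p in W],r))
E
```

```text
[[236.  221.5]
 [246.  215.5]
 [256.  212.5]
 [266.  213.5]
 [276.  216.5]
 [286.  224.5]] [[236.  216.5]
 [246.  210.5]
 [256.  208.5]
 [266.  208.5]
 [276.  212.5]
 [286.  219.5]]
lid (array([ 0.56188, -0.01086,  0.0203 ]), 0.0002)
lid (array([ 0.56201, -0.01082,  0.02042]), 0.0002)
rec (array([ 0.56227, -0.01105,  0.0213 ]), 0.00017)
rec (array([ 0.5631 , -0.01083,  0.02208]), 0.00015)
```

Concentric to 0.5 mm. I'm lowering gently.

>>> {"op": "apply_moves", "data": {"steps": [{"translation":[0.0015,-0.001,-0.004],"rotation":[0,0,0]},{"translation":[0.0015,-0.001,-0.008],"rotation":[0,0,0]},{"translation":[0.0015,-0.001,-0.012],"rotation":[0,0,0]},{"translation":[0.0015,-0.001,-0.016],"rotation":[0,0,0]},{"translation":[0.0015,-0.001,-0.02],"rotation":[0,0,0]},{"translation":[0.0015,-0.001,-0.024],"rotation":[0,0,0]},{"translation":[0.0015,-0.001,-0.028],"rotation":[0,0,0]},{"translation":[0.0015,-0.001,-0.032],"rotation":[0,0,0]},{"translation":[0.0015,-0.001,-0.035],"rotation":[0,0,0]},{"translation":[0.0015,-0.001,-0.035],"rotation":[0,0,0]}]}}

```text
t: 7.8
eef_pos: [0.5607, -0.0123, 0.1516]
ee_rot: [3.142, -0.0, -2.793]
force: [0.8, 0.6, -1.6]
width: 0.0153
gripper_force: 12.0
```

>>> {"op": "apply_moves", "data": {"steps": [{"translation":[0,0,-0.001],"rotation":[0,0,0]},{"translation":[0,0,-0.002],"rotation":[0,0,0]},{"translation":[0,0,-0.003],"rotation":[0,0,0]},{"translation":[0,0,-0.004],"rotation":[0,0,0]},{"translation":[0,0,-0.004],"rotation":[0,0,0]},{"translation":[0,0,-0.004],"rotation":[0,0,0]},{"translation":[0,0,-0.004],"rotation":[0,0,0]},{"translation":[0,0,-0.004],"rotation":[0,0,0]},{"translation":[0,0,-0.004],"rotation":[0,0,0]},{"translation":[0,0,-0.004],"rotation":[0,0,0]}]}}

```text
t: 8.63
eef_pos: [0.5608, -0.0123, 0.1508]
ee_rot: [3.142, 0.0, -2.793]
force: [0.1, -0.9, 0.2]
width: 0.0153
gripper_force: 12.0
```

>>> {"op": "apply_moves", "data": {"steps": [{"translation":[0,0,0],"rotation":[0,0,0]},{"translation":[0,0,0],"rotation":[0,0,0]},{"translation":[0,0,0],"rotation":[0,0,0]},{"translation":[0,0,0],"rotation":[0,0,0]},{"translation":[0,0,0.02],"rotation":[0,0,0]},{"translation":[0,0,0.06],"rotation":[0,0,0]},{"translation":[0,0,0.12],"rotation":[0,0,0]},{"translation":[0,0,0.18],"rotation":[0,0,0]},{"translation":[0,0,0.24],"rotation":[0,0,0]},{"translation":[0,0,0.26],"rotation":[0,0,0]}], "jaw": 0}}

```text
t: 9.47
eef_pos: [0.5621, -0.0122, 0.2192]
ee_rot: [-3.141, 0.004, -2.792]
force: [-0.4, 0.4, 0.9]
width: 0.0442
gripper_force: 0.0
```

```bash
python3 - <<'E'
from h import *
s=get_state();print(s["eef_pos"],s["force"],s["width"])
m=camera_model("wrist");im=grab_frame("wrist");cv2.imwrite("pics/w4.png",im);np.savez("pics/w4.npz",**m)
hsv=cv2.cvtColor(im,cv2.COLOR_BGR2HSV)
mk,cs=blobs(im,(3,120,60),(18,255,255),100)
for c in cs:
    P=[plane(m,*p,.150,1) for p in c[:,0].astype(float)];print(cv2.minEnclosingCircle(c),fitc(P))
cv2.imwrite("pics/w4c.png",cv2.resize(im[150:290,190:350],None,fx=4,fy=4,interpolation=cv2.INTER_CUBIC))
mk,cs=blobs(im,(20,100,100),(32,255,255),60)
for c in cs:print("ring",cv2.minEnclosingCircle(c))
E
```

```text
[ 0.56210792 -0.01224492  0.21919566] [-0.37652063  0.39597816  0.91521739] 0.04415723942712386
((257.0, 319.0), 51.00990295410156) (array([0.7641 , 0.04832, 0.09883]), 0.01011)
((260.8952331542969, 203.21652221679688), 24.522363662719727) (array([ 0.56142, -0.01101,  0.01999]), 0.00041)
((41.0, 103.0), 18.027854919433594) (array([ 0.54019, -0.23346,  0.01676]), 0.00506)
((308.9599914550781, 37.939998626708984), 7.211569786071777) (array([ 0.425  , -0.02244,  0.00466]), 0.00078)
ring ((245.0, 323.5), 82.00162506103516)
ring ((370.0, 319.0), 43.93186569213867)
ring ((452.5, 209.0), 20.74256706237793)
```

View pics/w4c.png

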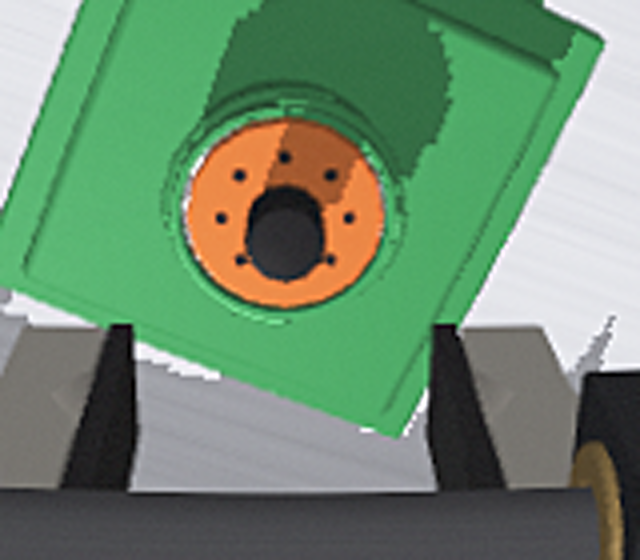

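The lid lies flat in the recess, with its full edge visible and the knob up. Next the ring. I'll travel there while turning the wrist up, so there is enough clockwise travel.

>>> {"op": "apply_moves", "data": {"steps": [{"translation":[-0.01,0.1,0],"rotation":[0,0,0.1]},{"translation":[-0.03,0.2,0],"rotation":[0,0,0.2]},{"translation":[-0.05,0.3,0],"rotation":[0,0,0.3]},{"translation":[-0.07,0.4,0],"rotation":[0,0,0.4]},{"translation":[-0.09,0.5,0],"rotation":[0,0,0.5]},{"translation":[-0.11,0.6,0],"rotation":[0,0,0.6]},{"translation":[-0.13,0.7,0],"rotation":[0,0,0.7]},{"translation":[-0.14,0.8,0],"rotation":[0,0,0.8]},{"translation":[-0.15,0.9,0],"rotation":[0,0,0.9]},{"translation":[-0.16,1.0,0],"rotation":[0,0,1]}], "jaw": -1}}

```text
t: 10.35
eef_pos: [0.5202, 0.2388, 0.2154]
ee_rot: [3.141, -0.0, -2.266]
force: [0.0, -0.3, 0.1]
width: 0.0878
gripper_force: 0.0
```

>>> {"op": "apply_moves", "data": {"steps": [{"translation":[0,0.1,0],"rotation":[0,0,0.15]},{"translation":[0,0.2,-0.04],"rotation":[0,0,0.3]},{"translation":[0,0.22,-0.08],"rotation":[0,0,0.45]},{"translation":[0,0.22,-0.12],"rotation":[0,0,0.6]},{"translation":[0,0.22,-0.16],"rotation":[0,0,0.75]},{"translation":[0,0.22,-0.2],"rotation":[0,0,0.9]},{"translation":[0,0.22,-0.24],"rotation":[0,0,1]},{"translation":[0,0.22,-0.28],"rotation":[0,0,1]},{"translation":[0,0.22,-0.28],"rotation":[0,0,1]},{"translation":[0,0.22,-0.28],"rotation":[0,0,1]}]}}

```text
t: 11.18
eef_pos: [0.5205, 0.2923, 0.1452]
ee_rot: [3.141, -0.001, -1.748]
force: [-0.1, -0.5, 0.4]
width: 0.0875
gripper_force: 0.0
```

>>> {"op": "apply_moves", "data": {"steps": [{"translation":[0,0,0],"rotation":[0,0,0.2]},{"translation":[0,0,0],"rotation":[0,0,0.4]},{"translation":[0,0,0],"rotation":[0,0,0.6]},{"translation":[0,0,0],"rotation":[0,0,0.8]},{"translation":[0,0,0],"rotation":[0,0,1]},{"translation":[0,0,0],"rotation":[0,0,1]},{"translation":[0,0,0],"rotation":[0,0,1]},{"translation":[0,0,0],"rotation":[0,0,1]},{"translation":[0,0,0],"rotation":[0,0,1]},{"translation":[0,0,0],"rotation":[0,0,1]}]}}

```text
t: 12.02
eef_pos: [0.5208, 0.2927, 0.1459]
ee_rot: [-3.141, 0.0, -1.224]
force: [0.9, 1.1, -0.0]
width: 0.0878
gripper_force: 0.0
```

```bash
python3 - <<'E'
from h import *
s=get_state();print(s["eef_pos"],s["ee_rot"],s["q"],s["width"])
m=camera_model("wrist");im=grab_frame("wrist");cv2.imwrite("pics/w5.png",im);np.savez("pics/w5.npz",**m)
print("tcp",proj(m,s["eef_pos"],1))
mk,cs=blobs(im,(20,100,70),(34,255,255),300)
for c in cs:
    (a,b),r=cv2.minEnclosingCircle(c);print((a,b,r),plane(m,a,b,.017,1).round(4),fitc([plane(m,*p,.017,1) for p in c[:,0].astype(float)]))
E
```

```text
[0.52082471 0.29265492 0.1459299 ] [-3.14146498e+00  5.38560793e-05 -1.22379268e+00] [ 8.38784779e-01  2.96007914e-01 -2.74232250e-01  1.52250964e-05
 -1.00041819e+00 -4.91789359e-01] 0.0877750957805934
tcp (np.float64(261.33857550039914), np.float64(243.2104962268023))
(310.5, 322.0, 56.508949279785156) [0.3967 0.4462 0.017 ] (array([ 0.69236, -0.47357,  0.97408]), 0.00538)
(262.34210205078125, 182.13157653808594, 32.22999572753906) [0.5198 0.2912 0.017 ] (array([0.51942, 0.29245, 0.03209]), 0.00071)
```

View pics/w5.png

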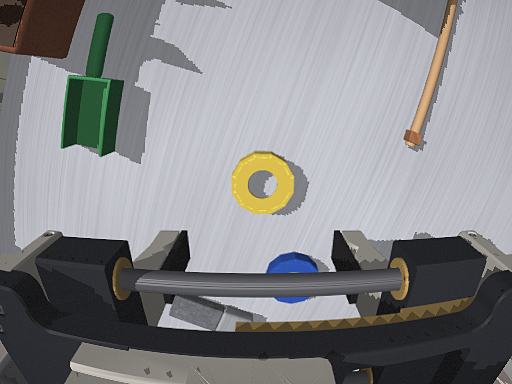

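The yellow ring is centred at (262,182) and measures (0.5195,0.2920), agreeing with the top view. The blue ring at (292,278) will be clear of the fingers. I'm turning 60° more and descending.

>>> {"op": "apply_moves", "data": {"steps": [{"translation":[0,0,0],"rotation":[0,0,0.2]},{"translation":[0,0,0],"rotation":[0,0,0.4]},{"translation":[0,0,0],"rotation":[0,0,0.6]},{"translation":[0,0,0],"rotation":[0,0,0.8]},{"translation":[-0.004,0,-0.05],"rotation":[0,0,1]},{"translation":[-0.004,0,-0.1],"rotation":[0,0,1]},{"translation":[-0.004,0,-0.15],"rotation":[0,0,1]},{"translation":[-0.004,0,-0.2],"rotation":[0,0,1]},{"translation":[-0.004,0,-0.24],"rotation":[0,0,1]},{"translation":[-0.004,0,-0.26],"rotation":[0,0,1]}]}}

```text
t: 12.9
eef_pos: [0.5193, 0.2922, 0.0794]
ee_rot: [3.14, 0.0, -0.699]
force: [0.4, 0.1, 0.3]
width: 0.088
gripper_force: 0.0
```

>>> {"op": "apply_moves", "data": {"steps": [{"translation":[0,0,0],"rotation":[0,0,0.2]},{"translation":[0,0,0],"rotation":[0,0,0.4]},{"translation":[0,0,0],"rotation":[0,0,0.6]},{"translation":[0,0,0],"rotation":[0,0,0.8]},{"translation":[0,0,0],"rotation":[0,0,1]},{"translation":[0,0,0],"rotation":[0,0,1]},{"translation":[0,0,0],"rotation":[0,0,1]},{"translation":[0,0,0],"rotation":[0,0,1]},{"translation":[0,0,0],"rotation":[0,0,1]},{"translation":[0,0,0],"rotation":[0,0,1]}]}}

```text
t: 13.73
eef_pos: [0.5198, 0.2927, 0.0808]
ee_rot: [3.142, -0.0, -0.176]
force: [0.1, -0.6, -0.5]
width: 0.0875
gripper_force: 0.0
```

```bash
python3 - <<'E'
from h import *
s=get_state();print(s["eef_pos"],s["ee_rot"],s["q"][5],s["width"])
m=camera_model("wrist");im=grab_frame("wrist");cv2.imwrite("pics/w6.png",im);np.savez("pics/w6.npz",**m)
print("tcp",proj(m,s["eef_pos"],1))
mk,cs=blobs(im,(20,100,70),(34,255,255),1000)
for c in cs:
    (a,b),r=cv2.minEnclosingCircle(c)
    P=np.array([plane(m,*p,.017,1) for p in c[:,0].astype(float)]);f=fitc(P);print((a,b,r),f)
    d=P[:,:2]-f[0][:2];th=np.arctan2(d[:,1],d[:,0]);rr=np.hypot(*d.T)
    for z0 in (0,):
        A=np.c_[[np.ones_like(th)]+[g(k*th) for k in(1,2,3,4,12) for g in(np.cos,np.sin)]].T
        x=np.linalg.lstsq(A,rr,rcond=None)[0];print("12h amp mm",1e3*np.hypot(x[-2],x[-1]),"corner phase deg",np.degrees(np.arctan2(x[-1],x[-2]))/12)
    print("tool y angle",np.degrees(np.arctan2(-np.cos(s["ee_rot"][2]),np.sin(s["ee_rot"][2]))))
E
```

```text
[0.51979157 0.29266502 0.08082756] [ 3.14155866e+00 -1.39222937e-05 -1.76409979e-01] 0.5541924997400982 0.08754428562280062
tcp (np.float64(262.16882801957837), np.float64(244.68167258041586))
(260.6636962890625, 204.89578247070312, 40.51421356201172) (array([0.52025, 0.2932 , 0.03253]), 0.00091)
12h amp mm 0.37450450317496503 corner phase deg 4.113346508791217
tool y angle -100.10754724373645
```

The ring's flats are already within 1° of the pads. I'm descending and gripping.

>>> {"op": "apply_moves", "data": {"steps": [{"translation":[0,0,-0.05],"rotation":[0,0,0]},{"translation":[0,0,-0.1],"rotation":[0,0,0]},{"translation":[0,0,-0.15],"rotation":[0,0,0]},{"translation":[0,0,-0.2],"rotation":[0,0,0]},{"translation":[0,0,-0.24],"rotation":[0,0,0]},{"translation":[0,0,-0.27],"rotation":[0,0,0]},{"translation":[0,0,-0.29],"rotation":[0,0,0]},{"translation":[0,0,-0.305],"rotation":[0,0,0]},{"translation":[0,0,-0.305],"rotation":[0,0,0]},{"translation":[0,0,-0.305],"rotation":[0,0,0]}]}}

```text
t: 14.62
eef_pos: [0.52, 0.2928, 0.0048]
ee_rot: [-3.141, -0.0, -0.175]
force: [-0.1, 0.0, 0.3]
width: 0.0877
gripper_force: 0.0
```

>>> {"op": "apply_moves", "data": {"steps": [{"translation":[0,0,0],"rotation":[0,0,0]},{"translation":[0,0,0],"rotation":[0,0,0]},{"translation":[0,0,0],"rotation":[0,0,0]},{"translation":[0,0,0],"rotation":[0,0,0]},{"translation":[0,0,0],"rotation":[0,0,0]},{"translation":[0,0,0],"rotation":[0,0,0]},{"translation":[0,0,0],"rotation":[0,0,0]},{"translation":[0,0,0],"rotation":[0,0,0]},{"translation":[0,0,0],"rotation":[0,0,0]},{"translation":[0,0,0],"rotation":[0,0,0]}], "jaw": 1, "newtons": 25}}

```text
t: 15.45
eef_pos: [0.5199, 0.2927, 0.0048]
ee_rot: [-3.141, -0.0, -0.175]
force: [-1.4, -0.4, 5.8]
width: 0.0627
gripper_force: 25.0
```

Held flat to flat at 62.7 mm. I'm lifting and carrying it to beside the mouth.

>>> {"op": "apply_moves", "data": {"steps": [{"translation":[0,0,0.04],"rotation":[0,0,0]},{"translation":[0,0,0.12],"rotation":[0,0,0]},{"translation":[0,0,0.22],"rotation":[0,0,0]},{"translation":[0,0,0.33],"rotation":[0,0,0]},{"translation":[0,0,0.44],"rotation":[0,0,0]},{"translation":[0,0,0.55],"rotation":[0,0,0]},{"translation":[-0.02,-0.05,0.66],"rotation":[0,0,0]},{"translation":[-0.04,-0.13,0.75],"rotation":[0,0,0]},{"translation":[-0.06,-0.22,0.8],"rotation":[0,0,0]},{"translation":[-0.08,-0.32,0.8],"rotation":[0,0,0]}]}}

```text
t: 16.28
eef_pos: [0.5008, 0.2131, 0.2083]
ee_rot: [-3.138, -0.004, -0.174]
force: [1.2, 0.1, -0.2]
width: 0.063
gripper_force: 25.0
```

>>> {"op": "apply_moves", "data": {"steps": [{"translation":[0,-0.11,0],"rotation":[0,0,0]},{"translation":[0,-0.22,0],"rotation":[0,0,0]},{"translation":[0,-0.33,0],"rotation":[0,0,0]},{"translation":[0,-0.44,0],"rotation":[0,0,0]},{"translation":[0,-0.55,0],"rotation":[0,0,0]},{"translation":[0,-0.65,0],"rotation":[0,0,0]},{"translation":[0,-0.74,0],"rotation":[0,0,0]},{"translation":[0,-0.8,0],"rotation":[0,0,0]},{"translation":[0,-0.8,0],"rotation":[0,0,0]},{"translation":[0,-0.8,0],"rotation":[0,0,0]}]}}

```text
t: 17.12
eef_pos: [0.4996, 0.012, 0.2048]
ee_rot: [-3.141, -0.0, -0.177]
force: [-0.1, 0.4, -0.6]
width: 0.0629
gripper_force: 25.0
```

```bash
python3 - <<'E'
from h import *
s=get_state();print(s["eef_pos"],s["ee_rot"],s["q"],s["width"],s["force"])
m=camera_model("wrist");im=grab_frame("wrist");cv2.imwrite("pics/w7.png",im);np.savez("pics/w7.npz",**m)
print("tcp",proj(m,s["eef_pos"],1),"mouth",proj(m,[.5622,-.011,.15],1))
mk,cs=blobs(im,(3,120,60),(18,255,255),300)
for c in cs:
    print("or",cv2.minEnclosingCircle(c),fitc([plane(m,*p,.150,1) for p in c[:,0].astype(float)]))
mk,cs=blobs(im,(20,90,60),(34,255,255),300)
for c in cs:print("ye",cv2.minEnclosingCircle(c),cv2.boundingRect(c))
E
```

```text
[0.49955881 0.01200645 0.20483107] [-3.14132568e+00 -8.19962563e-05 -1.76572298e-01] [ 4.17824082e-01  8.46079965e-02 -3.98462232e-01 -1.97938641e-04
 -1.08750866e+00  9.76491919e-01] 0.06290674145086998 [-0.1438121   0.41042005 -0.60237998]
tcp (np.float64(262.1350165476262), np.float64(244.69143347244332)) mouth (np.float64(278.0346858175074), np.float64(125.39618964556358))
or ((278.0439453125, 125.51673889160156), 28.069210052490234) (array([ 0.56176, -0.01093,  0.01969]), 0.00024)
or ((495.5, 81.5), 18.344036102294922) (array([ 0.57982, -0.21275,  0.01626]), 0.00507)
ye ((260.1380615234375, 249.4530029296875), 57.227027893066406) (204, 194, 114, 79)
```

View pics/w7.png

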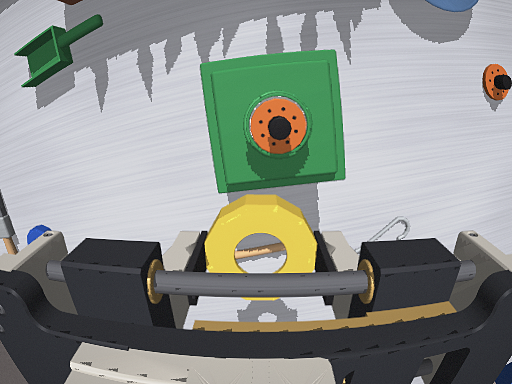

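The ring is held level at (260,250) and the lid is at (278,125), with its centre at (0.5618,-0.0109) from this opposite viewpoint too. I'm fitting the ring's flange hole to get its offset in the hand.

```bash
python3 - <<'E'
from h import *
im=cv2.imread("pics/w7.png");m=dict(np.load("pics/w7.npz"));mk,_=blobs(im,(20,90,60),(34,255,255))
H=[];O=[]
for u in range(236,286):
    v=np.where(mk[190:250,u])[0]
    if not len(v):continue
    O.append((u,190+v[0]-.5)); 
    w=np.where(mk[215:262,u]==0)[0]
    if len(w):H.append((u,215+w[0]-.5))
H=np.array(H,float);print(H[::8]);z=.2048-.0048+.017
H=H[(H[:,0]>240)&(H[:,0]<280)]
for r in(.015,None):print("hole",fitc([plane(m,*p,z,1) for p in H],r))
print("tcp .4996 .0120")
E
```

```text
[[236.  245.5]
 [244.  237.5]
 [252.  233.5]
 [260.  232.5]
 [268.  233.5]
 [276.  236.5]
 [284.  245.5]]
hole (array([0.49891, 0.01334, 0.015  ]), 0.00015)
hole (array([0.49891, 0.01334, 0.015  ]), 0.00015)
tcp .4996 .0120
```

>>> {"op": "apply_moves", "data": {"steps": [{"translation":[0.06,-0.025,0],"rotation":[0,0,0]},{"translation":[0.13,-0.05,0],"rotation":[0,0,0]},{"translation":[0.19,-0.075,0],"rotation":[0,0,0]},{"translation":[0.253,-0.097,0],"rotation":[0,0,0]},{"translation":[0.253,-0.097,-0.04],"rotation":[0,0,0]},{"translation":[0.253,-0.097,-0.08],"rotation":[0,0,0]},{"translation":[0.253,-0.097,-0.12],"rotation":[0,0,0]},{"translation":[0.253,-0.097,-0.16],"rotation":[0,0,0]},{"translation":[0.253,-0.097,-0.18],"rotation":[0,0,0]},{"translation":[0.253,-0.097,-0.18],"rotation":[0,0,0]}]}}

```text
t: 18.0
eef_pos: [0.5617, -0.0114, 0.1579]
ee_rot: [3.141, 0.002, -0.174]
force: [-0.6, 0.2, -0.6]
width: 0.0627
gripper_force: 25.0
```

```bash
python3 - <<'E'
from h import *
s=get_state();print(s["eef_pos"],s["ee_rot"],s["q"],s["force"],s["moment"])
m=camera_model("wrist");im=grab_frame("wrist");cv2.imwrite("pics/w8.png",im);np.savez("pics/w8.npz",**m)
hsv=cv2.cvtColor(im,cv2.COLOR_BGR2HSV)
mk,_=blobs(im,(20,90,60),(34,255,255));H=[]
# hole edge: go up from inside hole (row 240) until yellow
for u in range(242,280):
    v=np.where(mk[215:262,u]==0)[0]
    if len(v):H.append((u,215+v[0]-.5))
H=np.array(H,float);print(H[::6])
print("ring",fitc([plane(m,*p,s["eef_pos"][2]-.0048+.017,1) for p in H],.015))
# orange visible & black knob in hole
k=((hsv[...,2]<60)).astype(np.uint8);k[:215]=0;k[275:]=0;k[:,:235]=0;k[:,290:]=0
for c in cv2.findContours(k,cv2.RETR_EXTERNAL,cv2.CHAIN_APPROX_NONE)[0]:
    if cv2.contourArea(c)>80:print("knob",cv2.boundingRect(c),cv2.minEnclosingCircle(c))
print("knob expect",proj(m,[.562,-.0111,.166],1))
E
```

```text
[ 0.56174623 -0.01144079  0.15794678] [ 3.14064592e+00  2.46458342e-03 -1.74410550e-01] [ 3.27749444e-01  2.30997326e-01 -3.34378539e-01 -4.21379792e-04
 -1.00803650e+00  1.06886278e+00] [-0.6267432   0.1631236  -0.64104841] [-0.06609284  0.22016164 -0.00678942]
[[242.  238.5]
 [248.  234.5]
 [254.  233.5]
 [260.  232.5]
 [266.  233.5]
 [272.  235.5]
 [278.  238.5]]
ring (array([ 0.56109, -0.01006,  0.015  ]), 0.00017)
knob (248, 233, 27, 30) ((260.85540771484375, 246.7469940185547), 15.521202087402344)
knob expect (np.float64(261.5691761212238), np.float64(250.93953482015297))
```

>>> {"op": "apply_moves", "data": {"steps": [{"translation":[0,0,0],"rotation":[0,0,0]},{"translation":[0,0,-0.004],"rotation":[0,0,0]},{"translation":[0,0,-0.008],"rotation":[0,0,0]},{"translation":[0,0,-0.012],"rotation":[0,0,0]},{"translation":[0,0,-0.016],"rotation":[0,0,0]},{"translation":[0,0,-0.02],"rotation":[0,0,0]},{"translation":[0,0,-0.024],"rotation":[0,0,0]},{"translation":[0,0,-0.028],"rotation":[0,0,0]},{"translation":[0,0,-0.032],"rotation":[0,0,0]},{"translation":[0,0,-0.032],"rotation":[0,0,0]}]}}

```text
t: 18.88
eef_pos: [0.5629, -0.0116, 0.1513]
ee_rot: [3.141, 0.0, -0.175]
force: [-0.2, -0.5, -1.0]
width: 0.0627
gripper_force: 25.0
```

>>> {"op": "apply_moves", "data": {"steps": [{"translation":[0,-0.003,0],"rotation":[0,0,0]},{"translation":[0,-0.003,-0.002],"rotation":[0,0,0]},{"translation":[0,-0.003,-0.004],"rotation":[0,0,0]},{"translation":[0,-0.003,-0.006],"rotation":[0,0,0]},{"translation":[0,-0.003,-0.008],"rotation":[0,0,0]},{"translation":[0,-0.003,-0.01],"rotation":[0,0,0]},{"translation":[0,-0.003,-0.012],"rotation":[0,0,0]},{"translation":[0,-0.003,-0.012],"rotation":[0,0,0]},{"translation":[0,-0.003,-0.012],"rotation":[0,0,0]},{"translation":[0,-0.003,-0.012],"rotation":[0,0,0]}]}}

```text
t: 19.72
eef_pos: [0.5631, -0.0123, 0.1486]
ee_rot: [3.142, -0.0, -0.175]
force: [-0.3, -0.2, -0.7]
width: 0.0625
gripper_force: 25.0
```

>>> {"op": "apply_moves", "data": {"steps": [{"translation":[-0.001,0,-0.002],"rotation":[0,0,0]},{"translation":[-0.002,0,-0.003],"rotation":[0,0,0]},{"translation":[-0.002,0,-0.005],"rotation":[0,0,0]},{"translation":[-0.002,0,-0.006],"rotation":[0,0,0]},{"translation":[-0.002,0,-0.008],"rotation":[0,0,0]},{"translation":[-0.002,0,-0.01],"rotation":[0,0,0]},{"translation":[-0.002,0,-0.01],"rotation":[0,0,0]},{"translation":[-0.002,0,-0.01],"rotation":[0,0,0]},{"translation":[-0.002,0,-0.01],"rotation":[0,0,0]},{"translation":[-0.002,0,-0.01],"rotation":[0,0,0]}]}}

```text
t: 20.55
eef_pos: [0.5627, -0.0123, 0.1462]
ee_rot: [-3.141, -0.0, -0.175]
force: [-0.1, -0.1, 0.2]
width: 0.0626
gripper_force: 25.0
```

>>> {"op": "apply_moves", "data": {"steps": [{"translation":[0,0,-0.001],"rotation":[0,0,0]},{"translation":[0,0,-0.002],"rotation":[0,0,0]},{"translation":[0,0,-0.003],"rotation":[0,0,0]},{"translation":[0,0,-0.004],"rotation":[0,0,0]},{"translation":[0,0,-0.005],"rotation":[0,0,0]},{"translation":[0,0,-0.006],"rotation":[0,0,0]},{"translation":[0,0,-0.007],"rotation":[0,0,0]},{"translation":[0,0,-0.008],"rotation":[0,0,0]},{"translation":[0,0,-0.008],"rotation":[0,0,0]},{"translation":[0,0,-0.008],"rotation":[0,0,0]}]}}

```text
t: 21.38
eef_pos: [0.563, -0.0124, 0.1456]
ee_rot: [-3.141, -0.002, -0.174]
force: [-3.7, 0.3, 11.5]
width: 0.0625
gripper_force: 25.0
```

It contacts the thread with the underside 7.2 mm below the rim. Stiffness is about 7 N/mm. I'm turning clockwise a little to see whether the force falls.

>>> {"op": "apply_moves", "data": {"steps": [{"translation":[-0.002,0,0.002],"rotation":[0,0,0]},{"translation":[-0.002,0,0.002],"rotation":[0,0,-0.06]},{"translation":[-0.002,0,0.002],"rotation":[0,0,-0.12]},{"translation":[-0.002,0,0.002],"rotation":[0,0,-0.18]},{"translation":[-0.002,0,0.002],"rotation":[0,0,-0.24]},{"translation":[-0.002,0,0.002],"rotation":[0,0,-0.3]},{"translation":[-0.002,0,0.002],"rotation":[0,0,-0.36]},{"translation":[-0.002,0,0.002],"rotation":[0,0,-0.42]},{"translation":[-0.002,0,0.002],"rotation":[0,0,-0.42]},{"translation":[-0.002,0,0.002],"rotation":[0,0,-0.42]}]}}

```text
t: 22.22
eef_pos: [0.5627, -0.0123, 0.1449]
ee_rot: [-3.141, -0.001, -0.394]
force: [2.1, -0.5, 2.5]
width: 0.0627
gripper_force: 25.0
```

```bash
python3 -c "
from station import *
s=get_state();print(s['eef_pos'],s['ee_rot'],s['q'][5],s['force'],s['moment'])"
```

```text
[ 0.56266151 -0.01231831  0.144934  ] [-3.14107437e+00 -1.17132164e-03 -3.93632887e-01] 0.8507548244590628 [ 2.13414846 -0.49021859  2.54400679] [-0.24996313 -0.5002849  -0.08226317]
```

The ring follows the thread at about 4 mm/rad. I'm continuing with a matched descent.

>>> {"op": "apply_moves", "data": {"steps": [{"translation":[0.001,0,-0.002],"rotation":[0,0,-0.12]},{"translation":[0.001,0,-0.003],"rotation":[0,0,-0.24]},{"translation":[0.001,0,-0.004],"rotation":[0,0,-0.36]},{"translation":[0.001,0,-0.005],"rotation":[0,0,-0.48]},{"translation":[0.001,0,-0.006],"rotation":[0,0,-0.6]},{"translation":[0.001,0,-0.007],"rotation":[0,0,-0.72]},{"translation":[0.001,0,-0.008],"rotation":[0,0,-0.84]},{"translation":[0.001,0,-0.0095],"rotation":[0,0,-1]},{"translation":[0.001,0,-0.0095],"rotation":[0,0,-1]},{"translation":[0.001,0,-0.0095],"rotation":[0,0,-1]}]}}

```text
t: 23.05
eef_pos: [0.5626, -0.0126, 0.1426]
ee_rot: [-3.141, -0.001, -0.915]
force: [0.4, -2.0, 5.3]
width: 0.0626
gripper_force: 25.0
```

```bash
python3 -c "
from station import *
s=get_state();print(s['eef_pos'],s['ee_rot'],s['q'][5],s['force'],s['moment'])"
```

```text
[ 0.56262154 -0.01255916  0.14263936] [-3.14116555e+00 -6.63270594e-04 -9.15216601e-01] 0.3294259915253247 [ 0.38413174 -1.98618317  5.27592668] [-0.59004457 -0.07484227 -0.13816555]
```

>>> {"op": "apply_moves", "data": {"steps": [{"translation":[0,0.001,-0.001],"rotation":[0,0,-0.1]},{"translation":[0,0.002,-0.002],"rotation":[0,0,-0.2]},{"translation":[0,0.002,-0.003],"rotation":[0,0,-0.3]},{"translation":[0,0.002,-0.0035],"rotation":[0,0,-0.4]},{"translation":[0,0.002,-0.0035],"rotation":[0,0,-0.5]},{"translation":[0,0.002,-0.0035],"rotation":[0,0,-0.6]},{"translation":[0,0.002,-0.0035],"rotation":[0,0,-0.7]},{"translation":[0,0.002,-0.0035],"rotation":[0,0,-0.7]},{"translation":[0,0.002,-0.0035],"rotation":[0,0,-0.7]},{"translation":[0,0.002,-0.0035],"rotation":[0,0,-0.7]}]}}

```text
t: 23.88
eef_pos: [0.5626, -0.0121, 0.1418]
ee_rot: [-3.141, -0.0, -1.281]
force: [0.6, -1.7, 5.2]
width: 0.0624
gripper_force: 25.0
```

```bash
python3 -c "
from station import *
s=get_state();print(s['eef_pos'],s['ee_rot'],s['q'][5],s['force'],s['moment'],s['joint_efforts'])"
```

```text
[ 0.56257438 -0.012068    0.14180278] [-3.14103986e+00 -4.65932072e-04 -1.28095990e+00] -0.037222214993851144 [ 0.63991327 -1.70517463  5.24708917] [-0.52268173 -0.06513987 -0.09891429] [  0.91891928 -42.89881825  23.6822015    4.83732015   0.09255365
   0.062288  ]
```

The flange is at the lid. I'm turning through the slack in smaller steps and watching the moment.

>>> {"op": "apply_moves", "data": {"steps": [{"translation":[0,0,0],"rotation":[0,0,-0.05]},{"translation":[0,0,0],"rotation":[0,0,-0.1]},{"translation":[0,0,0],"rotation":[0,0,-0.15]},{"translation":[0,0,0],"rotation":[0,0,-0.2]},{"translation":[0,0,0],"rotation":[0,0,-0.25]},{"translation":[0,0,0],"rotation":[0,0,-0.3]},{"translation":[0,0,0],"rotation":[0,0,-0.35]},{"translation":[0,0,0],"rotation":[0,0,-0.4]},{"translation":[0,0,0],"rotation":[0,0,-0.4]},{"translation":[0,0,0],"rotation":[0,0,-0.4]}]}}

```text
t: 24.72
eef_pos: [0.5627, -0.012, 0.1418]
ee_rot: [-3.141, -0.0, -1.49]
force: [-0.1, -1.7, 5.5]
width: 0.0628
gripper_force: 25.0
```

```bash
python3 -c "
from station import *
s=get_state();print(s['eef_pos'],s['ee_rot'],s['q'][5],s['force'],s['moment'],s['joint_efforts'][5])"
```

```text
[ 0.56266216 -0.0120398   0.14181026] [-3.14079103e+00 -3.47550302e-04 -1.49048240e+00] -0.24680734983353558 [-0.12094409 -1.65072011  5.539245  ] [-0.58236272 -0.17590115 -0.11155423] -0.00554262165678665
```

>>> {"op": "apply_moves", "data": {"steps": [{"translation":[0,0,0],"rotation":[0,0,-0.05]},{"translation":[0,0,0],"rotation":[0,0,-0.1]},{"translation":[0,0,0],"rotation":[0,0,-0.15]},{"translation":[0,0,0],"rotation":[0,0,-0.2]},{"translation":[0,0,0],"rotation":[0,0,-0.25]},{"translation":[0,0,0],"rotation":[0,0,-0.3]},{"translation":[0,0,0],"rotation":[0,0,-0.3]},{"translation":[0,0,0],"rotation":[0,0,-0.3]},{"translation":[0,0,0],"rotation":[0,0,-0.3]},{"translation":[0,0,0],"rotation":[0,0,-0.3]}]}}

```text
t: 25.55
eef_pos: [0.5625, -0.0126, 0.1418]
ee_rot: [-3.141, -0.001, -1.648]
force: [0.8, -4.9, 5.4]
width: 0.0625
gripper_force: 25.0
```

```bash
python3 -c "
from station import *
s=get_state();print(s['eef_pos'],s['ee_rot'],s['q'][5],s['force'],s['moment'],s['joint_efforts'][5])"
```

```text
[ 0.56253759 -0.0125555   0.14178176] [-3.14098911e+00 -8.90475155e-04 -1.64757536e+00] -0.4037858458955027 [ 0.82133896 -4.94383682  5.37436713] [-1.7448553  -0.34551233 -0.01798174] 0.023501510149799287
```

>>> {"op": "apply_moves", "data": {"steps": [{"translation":[0,-0.002,0],"rotation":[0,0,0]},{"translation":[0,-0.002,0],"rotation":[0,0,-0.05]},{"translation":[0,-0.002,0],"rotation":[0,0,-0.1]},{"translation":[0,-0.002,0],"rotation":[0,0,-0.15]},{"translation":[0,-0.002,0],"rotation":[0,0,-0.2]},{"translation":[0,-0.002,0],"rotation":[0,0,-0.2]},{"translation":[0,-0.002,0],"rotation":[0,0,-0.2]},{"translation":[0,-0.002,0],"rotation":[0,0,-0.2]},{"translation":[0,-0.002,0],"rotation":[0,0,-0.2]},{"translation":[0,-0.002,0],"rotation":[0,0,-0.2]}]}}

```text
t: 26.38
eef_pos: [0.5623, -0.0128, 0.1418]
ee_rot: [-3.141, -0.001, -1.752]
force: [0.2, -3.5, 6.3]
width: 0.0625
gripper_force: 25.0
```

```bash
python3 -c "
from station import *
s=get_state();print(s['eef_pos'],s['ee_rot'],s['q'][5],s['force'],s['moment'],s['joint_efforts'][5])"
```

```text
[ 0.5622934  -0.01284148  0.14175961] [-3.14135781e+00 -6.66167298e-04 -1.75210224e+00] -0.5074440739004071 [ 0.20427403 -3.47507932  6.25801618] [-1.07527936  0.14138051  0.10449657] -0.10630495380610228
```

The moment is now climbing at about 0.12 per 0.1 rad. A bit further.

>>> {"op": "apply_moves", "data": {"steps": [{"translation":[0,-0.001,0],"rotation":[0,0,-0.05]},{"translation":[0,-0.001,0],"rotation":[0,0,-0.1]},{"translation":[0,-0.001,0],"rotation":[0,0,-0.15]},{"translation":[0,-0.001,0],"rotation":[0,0,-0.2]},{"translation":[0,-0.001,0],"rotation":[0,0,-0.25]},{"translation":[0,-0.001,0],"rotation":[0,0,-0.27]},{"translation":[0,-0.001,0],"rotation":[0,0,-0.27]},{"translation":[0,-0.001,0],"rotation":[0,0,-0.27]},{"translation":[0,-0.001,0],"rotation":[0,0,-0.27]},{"translation":[0,-0.001,0],"rotation":[0,0,-0.27]}]}}

```text
t: 27.22
eef_pos: [0.5621, -0.0128, 0.1417]
ee_rot: [-3.142, -0.001, -1.892]
force: [-0.8, -2.3, 6.9]
width: 0.0628
gripper_force: 25.0
```

```bash
python3 -c "
from station import *
s=get_state();print(s['eef_pos'],s['ee_rot'],s['q'][5],s['force'],s['moment'],s['joint_efforts'][5])"
```

```text
[ 0.56211656 -0.01282015  0.1417236 ] [-3.14157074e+00 -7.26488856e-04 -1.89219352e+00] -0.6475353519347661 [-0.76218776 -2.30776304  6.92097538] [-0.55613215  0.54814595  0.82281565] -0.793183408677578
```

The moment is at 0.82 N m, enough. I'll relax the wrist slightly, let go and retreat.

>>> {"op": "apply_moves", "data": {"steps": [{"translation":[0,0,0.001],"rotation":[0,0,0.02]},{"translation":[0,0,0.002],"rotation":[0,0,0.05]},{"translation":[0,0,0.003],"rotation":[0,0,0.06]},{"translation":[0,0,0.003],"rotation":[0,0,0.06]},{"translation":[0,0,0.003],"rotation":[0,0,0.06]},{"translation":[0,0,0.003],"rotation":[0,0,0.06]},{"translation":[0,0,0.003],"rotation":[0,0,0.06]},{"translation":[0,0,0.003],"rotation":[0,0,0.06]},{"translation":[0,0,0.003],"rotation":[0,0,0.06]},{"translation":[0,0,0.003],"rotation":[0,0,0.06]}]}}

```text
t: 28.05
eef_pos: [0.5621, -0.0127, 0.1418]
ee_rot: [3.141, -0.0, -1.866]
force: [1.6, -4.8, -2.4]
width: 0.0625
gripper_force: 25.0
```

```bash
python3 -c "
from station import *
s=get_state();print(s['eef_pos'],s['ee_rot'],s['force'],s['moment'],s['joint_efforts'][5])"
```

```text
[ 0.56208437 -0.01274318  0.14180568] [ 3.14113428e+00 -4.17832908e-04 -1.86595709e+00] [ 1.55085813 -4.83065242 -2.38742936] [-1.57646727 -0.56045433 -0.16807155] 0.19579332321882248
```

>>> {"op": "apply_moves", "data": {"steps": [{"translation":[0,0,0],"rotation":[0,0,-0.02]},{"translation":[0,0,0],"rotation":[0,0,-0.04]},{"translation":[0,0,0],"rotation":[0,0,-0.04]},{"translation":[0,0,0],"rotation":[0,0,-0.04]},{"translation":[0,0,0],"rotation":[0,0,-0.04]},{"translation":[0,0,0],"rotation":[0,0,-0.04]},{"translation":[0,0,0],"rotation":[0,0,-0.04]},{"translation":[0,0,0],"rotation":[0,0,-0.04]},{"translation":[0,0,0],"rotation":[0,0,-0.04]},{"translation":[0,0,0],"rotation":[0,0,-0.04]}]}}

```text
t: 28.88
eef_pos: [0.5621, -0.0127, 0.1418]
ee_rot: [3.141, -0.001, -1.887]
force: [1.8, -4.3, -2.3]
width: 0.0627
gripper_force: 25.0
```

```bash
python3 -c "
from station import *
s=get_state();print(s['eef_pos'],s['ee_rot'],s['force'],s['moment'],s['joint_efforts'][5])"
```

```text
[ 0.56205399 -0.01272863  0.14180287] [ 3.14115451e+00 -6.21400331e-04 -1.88655100e+00] [ 1.76110447 -4.30160668 -2.29425131] [-1.88215206 -0.50751536  0.63909793] -0.6733889691531658
```

It's tight at about 0.6 N m. Letting go and rising.

>>> {"op": "apply_moves", "data": {"steps": [{"translation":[0,0,0],"rotation":[0,0,0]},{"translation":[0,0,0],"rotation":[0,0,0]},{"translation":[0,0,0],"rotation":[0,0,0]},{"translation":[0,0,0],"rotation":[0,0,0]},{"translation":[0,0,0],"rotation":[0,0,0]},{"translation":[0,0,0],"rotation":[0,0,0]},{"translation":[0,0,0],"rotation":[0,0,0]},{"translation":[0,0,0],"rotation":[0,0,0]},{"translation":[0,0,0],"rotation":[0,0,0]},{"translation":[0,0,0],"rotation":[0,0,0]}], "jaw": -0.8}}

```text
t: 29.72
eef_pos: [0.5623, -0.0126, 0.1421]
ee_rot: [3.142, 0.0, -1.887]
force: [0.0, 0.1, 0.4]
width: 0.0792
gripper_force: 0.0
```

>>> {"op": "apply_moves", "data": {"steps": [{"translation":[0,0,0.03],"rotation":[0,0,0]},{"translation":[0,0,0.08],"rotation":[0,0,0]},{"translation":[0,0,0.14],"rotation":[0,0,0]},{"translation":[0,0,0.2],"rotation":[0,0,0]},{"translation":[0,0,0.26],"rotation":[0,0,0]},{"translation":[0,0,0.32],"rotation":[0,0,0]},{"translation":[0,0,0.36],"rotation":[0,0,0]},{"translation":[0,0,0.38],"rotation":[0,0,0]},{"translation":[0,0,0.38],"rotation":[0,0,0]},{"translation":[0,0,0.38],"rotation":[0,0,0]}]}}

```text
t: 30.55
eef_pos: [0.5621, -0.0126, 0.2367]
ee_rot: [3.141, 0.0, -1.887]
force: [-0.8, -0.3, 0.3]
width: 0.0793
gripper_force: 0.0
```

```bash
python3 - <<'E'
from h import *
s=get_state();print(s["eef_pos"],s["width"],s["force"])
m=camera_model("wrist");im=grab_frame("wrist");mk,cs=blobs(im,(20,90,60),(34,255,255),1000)
for c in cs:
    x,y,w,h=cv2.boundingRect(c);P=c[:,0].astype(float)
    for z in(.154,.16):print((x,y,w,h),z,fitc([plane(m,*p,z,1) for p in P]))
print(proj(m,[.562,-.011,.154],1))
E
```

```text
[ 0.5620559  -0.01256225  0.23672934] 0.07929578591112878 [-0.7501319  -0.33226828  0.30225731]
(224, 160, 74, 73) 0.154 (array([ 0.56198, -0.01238,  0.03243]), 0.00076)
(224, 160, 74, 73) 0.16 (array([ 0.56134, -0.01435,  0.03163]), 0.00074)
(np.float64(260.7224049075664), np.float64(199.59205375403823))
```

```bash
python3 -c "
from station import *
print(job_done())"
```

```text
the job is handed in; nothing more can be done
None
```

The job is handed in: the lid is seated flat in the mouth, and the yellow ring is screwed down straight over it to about 0.6 N m (it briefly peaked at 0.8) and let go, with about 30 s of the 72 s used; no verdict came back.

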